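# Spin-test a handwheel and brake it on its mark

### The job

Test the handwheel on its jig: with a fingertip flick it into a free counter-clockwise spin (seen from above) and let its index tab run past the gate of two posts once with nothing touching the wheel. When the tab comes round again, or on a later turn, brake the wheel with a fingertip on its flat rim, keeping off the knob, so that it stops with the tab pointing into the gap between the posts; after the first pass it must come to rest nowhere else. Then take the hand away, with the wheel at rest there and the other things on the bench left alone.

Things in the scene. Friction and masses are not known exactly. Their poses are not given: they have to be found in the camera images.
- spindle (a joint): Turning angle of the handwheel about its upright spindle, rad, counter-clockwise from above positive, counted on over several turns. The tab points at the middle of the gate at 0, 6.283, 12.566...; it starts between 0.6 and 2.2. Nearly free: left alone, the wheel loses 7 to 12 percent of its speed plus 0.02 to 0.03 rad/s each second; from 1.3 rad/s it still runs on for more than a full turn.
- wheel_centre (a point): Point on the wheel's axis level with its flat top face, 60 mm above the bench; fixed to the jig, its x axis points to the middle of the gate. A hub 48 mm across stands 9 mm above the face, the spindle end 20 mm across 14 mm above it. Below lies the jig's plywood board, 340 mm square, 18 mm thick, fixed to the bench.
- handwheel: Solid aluminium disc 250 mm across, 20 mm thick, lying level; origin on its axis at bench height; its x axis points to the tab and turns with it. The flat bare rim, radius 83 to 125 mm, is free for the braking finger; a few newtons there stop it almost at once. The grey web inside is level with the rim, with five painted spots. Inertia about 0.007 kg m2, varying.
- knob: Black round spinner knob fixed on the wheel's top face, 60 mm from the axis and exactly opposite the tab, up to 22 mm thick, 40 mm high; origin at its foot, on the wheel's face. Pushing its side tangentially with a fingertip is a good way to flick the wheel.
- tab (a point): Point on the index tab, a dark steel tongue 16 mm wide and 8 mm thick that sticks out 18 mm from the wheel's edge; the point lies 134 mm from the axis, half-way along the part that sticks out. It sweeps round with the wheel, clear of the posts.
- gate (a point): Where the tab's point stands when the tab is in the middle of the gate, 134 mm from the axis. The gate is two upright steel posts 12 mm thick, 80 mm apart centre to centre, tops 75 mm above the bench, standing on the jig board just outside the tab's path, 157 mm from the axis.
- bearing: Loose ball bearing, plain steel ring 32 mm across, 12 mm high, standing on a corner of the jig board; origin under its centre. Bystander.
- collar: Loose dark steel shaft collar, 26 mm across, 16 mm high, on another corner of the jig board; origin under its centre. Bystander.
- stain_tin: Loose tin, 68 mm across, 90 mm high; origin under its centre. Bystander.
- glue: Loose white glue bottle, 52 mm across, 150 mm high; origin under its centre. Bystander.
- mallet: Loose hammer lying on the bench; origin on the bench under its middle. Bystander.
- tape: Loose roll of tape lying flat, 96 mm across, 24 mm high; origin under its centre. Bystander.
- offcut: Loose wood offcut 130 x 45 x 19 mm lying flat; origin under its centre. Bystander.

How it is judged:
On the way, in this order (a step that is already met when the one before it is completed fails the run):
1. the wheel spins counter-clockwise with nothing touching it (velocity of joint spindle above 0.5 rad/s and contact force between each of the fingers, the arm and handwheel below 0.02 N and contact force between each of the fingers, the arm and knob below 0.02 N), for 0.3 s.
2. the tab has run past the gate once, the wheel still spinning freely (value of joint spindle above 6.583 rad and velocity of joint spindle above 0.1 rad/s and contact force between each of the fingers, the arm and handwheel below 0.02 N and contact force between each of the fingers, the arm and knob below 0.02 N), for 0.05 s.
3. a fingertip on the rim has brought the wheel to rest with the tab in the gate (horizontal distance between tab and gate below 0.024 m and contact force between the fingers and handwheel above 0.3 N and velocity of joint spindle between -0.03 and 0.03 rad/s), for 0.1 s.
At the end, for the whole second after the job is handed in: The tab's point within 24 mm of the gate's point (the whole tab between the posts), the wheel slower than 0.03 rad/s, and every bystander within 20 mm of its start (horizontal distance between tab and gate below 0.024 m and velocity of joint spindle between -0.03 and 0.03 rad/s and distance of each of bearing, collar, stain_tin, glue, mallet, tape, offcut from where it was at the start of the episode below 0.02 m); the robot touches nothing.
It fails at once if the wheel is touched while the tab makes its first pass of the gate (value of joint spindle between 5.983 and 6.583 rad and not (contact force between each of the fingers, the arm and handwheel below 0.02 N and contact force between each of the fingers, the arm and knob below 0.02 N)).
It fails at once if the wheel comes to rest off the gate after the first pass (value of joint spindle above 6.583 rad and not (horizontal distance between tab and gate below 0.024 m) and velocity of joint spindle between -0.03 and 0.03 rad/s).
It fails at once if the knob is touched after the first pass (value of joint spindle above 6.583 rad and not (contact force between each of the fingers, the arm and knob below 0.02 N)).
It fails at once if the wheel is turned clockwise back to the gate (value of joint spindle below 0.2 rad).
It fails at once if a bystander is pushed, lifted or carried away (not (distance of each of bearing, collar, stain_tin, glue, mallet, tape, offcut from where it was at the start of the episode below 0.02 m)).
It also fails if it takes over 64 s, if anything falls off the work surface, if the arm or the gripper's body presses on something with over 40 N, if the wrist force passes 120 N, or if a joint passes its speed limit or range.

### The arm

A 6-joint arm with a two-finger parallel gripper is mounted at the origin on the work surface. World frame = base frame: x ahead of the robot, y to its left, z up, the work surface at z = 0. Lengths are in m, angles in rad, forces in N, time in s.
With the tool pointing down it reaches from about 0.35 to 0.85 m from the base axis. Payload 8.1 kg.
Tool frame: the origin (TCP) lies between the finger pads; the fingertips stand 22 mm ahead of it and the grasp point (between the pads) lies 3 mm ahead of it (r.tip_extent is the distance from the TCP to the fingertips, in m); z points along the fingers, y is the line along which they close (so a half turn about z gives the same grasp; the last joint's range is limited). The gripper opens to 85 mm and grips with 20 to 120 N. Pads are 22 mm wide; open, the fingers measure 114 mm over their backs; the gripper's body (76 mm by 85 mm) begins 54 mm behind the grasp point. The pads swing forward as they close: fully open they stand 13 mm farther back than shut.
Start: joints at [-1.268, 0.13, 1.488, -0, 1.523, -0.085], TCP at [0.227, -0.555, 0.253] pointing down, gripper open.
Joint ranges: [-2.96, 2.96], [-0.89, 2.26], [0.02, 2.5], [-1.34, 4.48], [0, 2.73], [-2.66, 2.66]. Speed limits (rad/s): [2.39, 2.39, 2.79, 3.14, 3.14, 3.14].

### API

Orientations are given as a rotation vector (axis times angle).
In Python, from workcell import sense, grab_frame, workorder, r gives the robot as it stands.
- The arm moves only by the tool jog_arm, never from a script. Its argument "motion" is a list of rows, each an object with "dp": the shift along the world's x, y, z in mm, a list of three; "spin": the turn about the world's z in degrees; "claw": the closure in counts, from 0 (fully open) to 255 (shut). In form: [{"dp": [tx, ty, tz], "spin": spin, "claw": claw}, ...]. A call has 1 to 20 rows; each row shifts and turns the commanded pose from where the row before left it; what a row does not reach is not made up. A row lasts 1/10 s, in which the tool goes at most 50 mm and 8.59 degrees, less where a joint would pass 70% of its speed; a pose out of reach is approached as far as the arm can. A call with a gripper value outside its range is refused whole. The fingers move at their own pace and stop on an object; "force" is the grip in N (left out, the last holds). Time passes only in rows, so rows that do not move let the fingers close. It gives the time, the measured TCP pose, the force, the opening and the grip force at its end, in the units of the state.
- sense(): the state, without advancing time (a new reading comes with each control period).
- grab_frame(name): name is "scene" or "top"; returns a dict with "pixels" (420x560x3 uint8, red, green, blue), "vertical_fov" (degrees; the focal length in pixels is half the picture's height over the tangent of half this angle, whatever the lens; pixels are square), "cx", "cy" (the principal point, pixels), "k1" (the pictures are not rectified: a ray, as slopes to the right and down, at radius r is drawn at 1 + k1 r^2 times it, then the intrinsics apply), "extrinsics" (4x4, takes a point from camera to world coordinates). Camera axes: x right, y down, z forward; pixel columns grow to the right and rows downward; lengths in m; the calibration is good to about 2 mm. A picture is of the moment at which its call begins. There is no depth.
- workorder.close_job(): hands the job in; it is judged then, once.
The state is a dict: "time": time; "joints": joint angles; "joint_vel": joint speeds; "joint_torque": joint torques, N m; "ee_pos": TCP position; "ee_rot": TCP orientation; "wrist_force": force on the tool from outside, world axes, zero at the start; "wrist_torque": the same for the moment, N m; "grip_width": opening from 0.0 (shut) to 1.0 (fully open); "grasp_force": force on a finger pad.
Only numpy, scipy, OpenCV 4.12 (cv2) and the standard library are available. Lean on these libraries where they do the work, as an engineer would, in place of code of your own. Each camera call takes 0.05 s, during which the arm holds its last target. There are 200 camera calls.

## Working session

There is one attempt and no reset: what is moved stays moved. The work goes in short steps, Python scripts to look and compute and a tool call to move; the robot and the scene stay as the last step left them, time stands still between calls to the robot, and variables do not carry over. Pictures are saved under pics/ and viewed, at most 10 in all, crops included, and the job is handed in when it is done.

Besides the shell and the picture viewer there is one more tool, called as a command line: name --argument value ..., lists and objects as JSON in quotes. jog_arm: Moves the arm, as the interface text tells. Its arguments: {"type":"object","properties":{"motion":{"type":"array","items":{"type":"object","properties":{"dp":{"type":"array","items":{"type":"number"}},"spin":{"type":"number"},"claw":{"type":"number"}}}},"force":{"type":"number"}},"required":["motion"]}

```bash
mkdir -p pics; cat > h.py <<'E'
import numpy as np, cv2
from workcell import sense, grab_frame, workorder, r
def cam(f):
    h=f["pixels"].shape[0]; F=h/2/np.tan(np.radians(f["vertical_fov"])/2); return F
def world(f,u,v,z):
    F=cam(f); d=np.array([(u-f["cx"])/F,(v-f["cy"])/F]); s=d.copy()
    for _ in range(20): s=d/(1+f["k1"]*(s@s))
    E=np.array(f["extrinsics"]); ray=E[:3,:3]@np.array([s[0],s[1],1]); o=E[:3,3]
    return o+ray*(z-o[2])/ray[2]
def pix(f,p):
    E=np.linalg.inv(np.array(f["extrinsics"])); c=E[:3,:3]@np.array(p)+E[:3,3]; s=c[:2]/c[2]
    s=s*(1+f["k1"]*(s@s)); return s*cam(f)+[f["cx"],f["cy"]]
def save(f,n): cv2.imwrite("pics/"+n,cv2.cvtColor(f["pixels"],cv2.COLOR_RGB2BGR))
E
python3 - <<'E'
from h import *
for n in("scene","top"):
    f=grab_frame(n); save(f,n+"0.png"); print(n,f["vertical_fov"],f["cx"],f["cy"],f["k1"],np.round(f["extrinsics"],3).tolist())
print(sense(), r.tip_extent)
E
```

```text
scene 54.52614704118174 282.90759717787137 209.95141756616752 0.031083639523512768 [[-0.183, 0.818, -0.545, 1.18], [0.983, 0.146, -0.111, 0.127], [-0.011, -0.556, -0.831, 1.039], [0.0, 0.0, 0.0, 1.0]]
top 56.414015768919114 276.21530223952794 212.06899149919485 -0.06712992217376616 [[-0.027, -0.995, 0.094, 0.422], [-1.0, 0.026, -0.014, -0.004], [0.011, -0.094, -0.995, 1.239], [0.0, 0.0, 0.0, 1.0]]
{'time': 0.1, 'joints': array([-1.26839863e+00,  1.31091142e-01,  1.48917048e+00, -2.93320476e-05,
        1.52300764e+00, -8.53958372e-02]), 'joint_vel': array([ 0.00077326, -0.00212258, -0.00274209,  0.00073465, -0.00017196,
        0.00157181]), 'joint_torque': array([ 4.98167774e-04, -5.70952141e+01, -5.01942587e+01, -2.12096215e-04,
        8.15653388e-03,  1.09002183e-06]), 'ee_pos': array([ 0.22676395, -0.5550003 ,  0.25234596]), 'ee_rot': array([-3.08108900e+00, -6.05016583e-01,  3.30763362e-04]), 'wrist_force': array([ 0.08872261, -0.06053   , -0.3162797 ]), 'wrist_torque': array([ 0.04350293,  0.00496491, -0.0416475 ]), 'grasp_force': 0.0, 'grip_width': 1.0011496521009104} 0.022
```

View pics/top0.png

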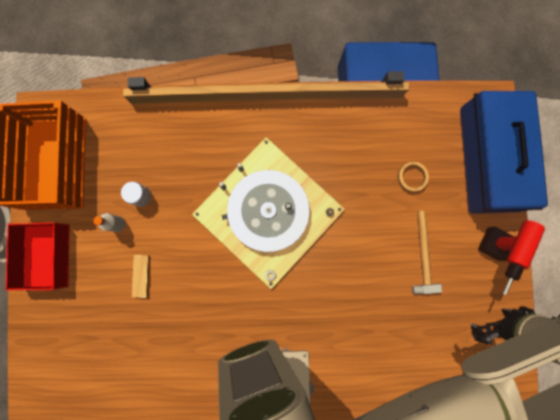

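View pics/scene0.png

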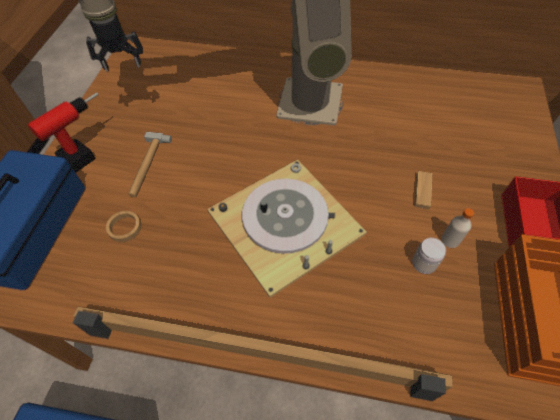

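The top view shows the wheel hub at about (268,210), tab (225,217), knob (289,208) and posts (241,169) and (223,187). The bearing is at (271,276) and the collar at (330,212). The scene view agrees, with the hub at (286,211), tab (332,215), knob (264,208) and posts (306,262) and (329,247).

```bash
python3 - <<'E'
from h import *
f=grab_frame("top"); g=grab_frame("scene")
P={"hub":(268,210,.074),"tab":(225,217,.055),"knobtop":(289,208,.1),"postA":(241,167,.075),"postB":(223,186,.075),"bearing":(271,276,.03),"collar":(330,212,.034)}
for k,(u,v,z) in P.items(): print(k,world(f,u,v,z).round(4))
S={"hub":(286,210,.074),"tab":(332,215.5,.055),"knobtop":(264,205,.1),"postA":(306,257,.075),"postB":(329.5,241,.075)}
for k,(u,v,z) in S.items(): print("s",k,world(g,u,v,z).round(4))
im=f["pixels"]; cv2.imwrite("pics/topc.png",cv2.resize(cv2.cvtColor(im[130:295,185:350],cv2.COLOR_RGB2BGR),None,fx=3.6,fy=3.6,interpolation=cv2.INTER_CUBIC))
im=g["pixels"]; cv2.imwrite("pics/scc.png",cv2.resize(cv2.cvtColor(im[155:305,200:370],cv2.COLOR_RGB2BGR),None,fx=4,fy=4,interpolation=cv2.INTER_CUBIC))
E
```

```text
hub [0.5391 0.004  0.074 ]
tab [0.5231 0.1351 0.055 ]
knobtop [ 0.5408 -0.0577  0.1   ]
postA [0.6717 0.0823 0.075 ]
postB [0.615  0.1375 0.075 ]
bearing [3.404e-01 3.000e-04 3.000e-02]
collar [ 0.532  -0.1876  0.034 ]
s hub [0.5457 0.0071 0.074 ]
s tab [0.5287 0.1384 0.055 ]
s knobtop [ 0.557  -0.0532  0.1   ]
s postA [0.684  0.0859 0.075 ]
s postB [0.625  0.1411 0.075 ]
```

View pics/topc.png

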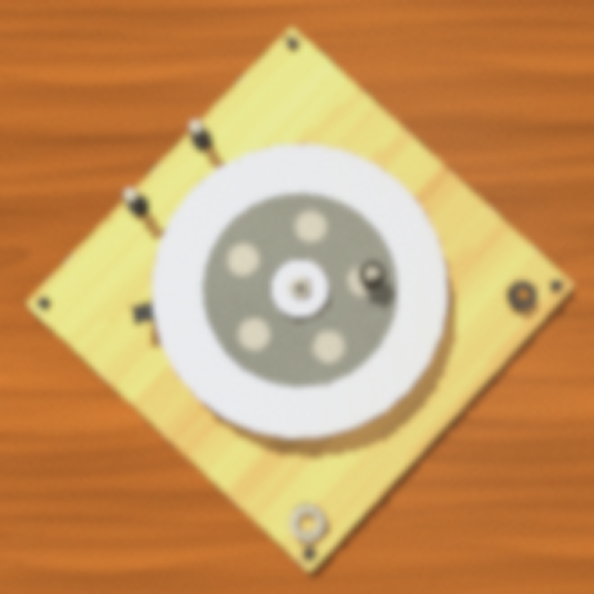

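View pics/scc.png

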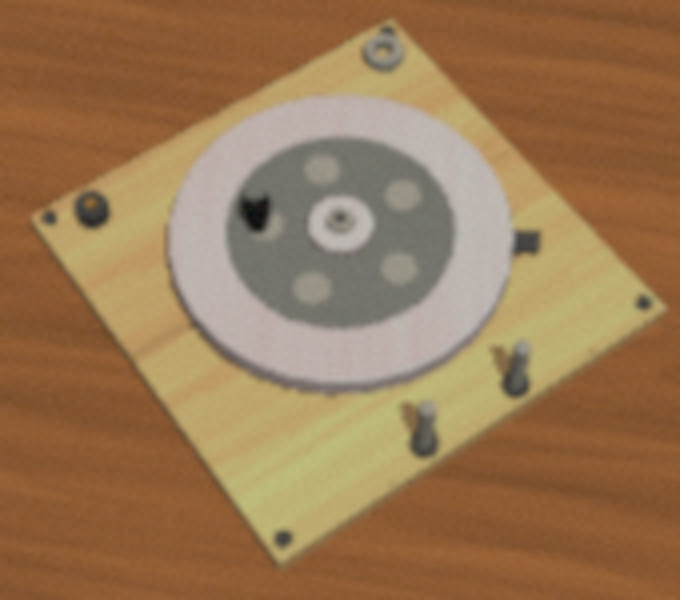

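The crops confirm the layout. The tab is about 52° counter-clockwise of the gate, which points about 45° left of +x, and the knob faces −y from the hub. Next I'll refine the centre by fitting the rim edge and build an angle tracker.

```bash
cat >> h.py <<'E'
def samp(f,P,img=None):
    uv=np.array([pix(f,p) for p in P],np.float32); im=f["pixels"] if img is None else img
    return cv2.remap(im.astype(np.float32),uv[:,0].reshape(-1,1),uv[:,1].reshape(-1,1),cv2.INTER_LINEAR)[:,0]
def ring(c,rad,z,th): return np.stack([c[0]+rad*np.cos(th),c[1]+rad*np.sin(th),0*th+z],1)
TH=np.radians(np.arange(0,360,2.))
def tabprof(f,c,G):  # brightness along tab track vs spindle angle (deg, rel. gate)
    return np.mean([samp(f,ring(c,rr,.054,TH+G)).mean(1) for rr in(.131,.135,.139)],0)
def knobprof(f,c,G): # angle of spindle by the knob's darkness
    return np.mean([samp(f,ring(c,.06,z,TH+G+np.pi)).mean(1) for z in(.075,.085,.095)],0)
E
python3 - <<'E'
from h import *
from scipy.optimize import minimize
T=np.radians(np.arange(0,360,4.))
for n,c0 in(("top",(.539,.004)),("scene",(.545,.007))):
    f=grab_frame(n); 
    def cost(c):
        blue=f["pixels"][:,:,2]
        a=samp(f,ring(c,.121,.06,T),blue); b=samp(f,ring(c,.130,.06,T),blue); return -np.clip(a-b,0,120).mean()
    best=min(((cost((c0[0]+dx,c0[1]+dy)),c0[0]+dx,c0[1]+dy) for dx in np.arange(-.012,.013,.001) for dy in np.arange(-.012,.013,.001)))
    c=best[1:]; print(n,np.round(best,4))
    G=np.radians(45)
    for nm,p in(("tab",tabprof(f,c,G)),("knob",knobprof(f,c,G))):
        i=np.argsort(p)[:6]; print(nm,np.degrees(TH[i]),p[i].round(),np.median(p))
E
```

```text
top [-9.82775e+01  5.40000e-01  5.00000e-03]
tab [ 52.  50.  54. 174. 168. 178.] [ 99. 109. 125. 129. 129. 129.] 186.57932
knob [44. 46. 42. 48. 40. 38.] [ 79.  82.  89.  98. 100. 108.] 152.77658
scene [-6.04842e+01  5.44000e-01  3.00000e-03]
tab [ 52.  50.  54.  56.  48. 270.] [ 68.  68.  71. 104. 109. 133.] 152.25793
knob [58. 60. 62. 56. 64. 54.] [20. 20. 22. 26. 28. 33.] 117.38086
```

jog_arm --motion '[{"dp": [20, 40, 0], "spin": -7.4, "claw": 255}, {"dp": [28, 40, 0], "spin": -7.4, "claw": 255}, {"dp": [28, 45, 0], "spin": -7.4, "claw": 255}, {"dp": [28, 45, 0], "claw": 255}, {"dp": [28, 45, 0], "claw": 255}, {"dp": [28, 45, 0], "claw": 255}, {"dp": [28, 45, 0], "claw": 255}, {"dp": [28, 45, 0], "claw": 255}, {"dp": [28, 45, 0], "claw": 255}, {"dp": [20, 45, 0], "claw": 255}, {"dp": [10, 35, 0], "claw": 255}, {"dp": [5, 20, 0], "claw": 255}, {"dp": [0, 0, 0], "claw": 255}, {"dp": [0, 0, 0], "claw": 255}]'

```text
invalid input
```

jog_arm --motion '[{"dp": [20, 30, 0], "spin": -7.4, "claw": 255}, {"dp": [20, 40, 0], "spin": -7.4, "claw": 255}, {"dp": [20, 40, 0], "spin": -7.4, "claw": 255}, {"dp": [20, 40, 0], "spin": 0, "claw": 255}, {"dp": [20, 40, 0], "spin": 0, "claw": 255}, {"dp": [20, 40, 0], "spin": 0, "claw": 255}, {"dp": [20, 40, 0], "spin": 0, "claw": 255}, {"dp": [20, 40, 0], "spin": 0, "claw": 255}, {"dp": [20, 40, 0], "spin": 0, "claw": 255}, {"dp": [20, 40, 0], "spin": 0, "claw": 255}, {"dp": [20, 40, 0], "spin": 0, "claw": 255}, {"dp": [20, 40, 0], "spin": 0, "claw": 255}, {"dp": [20, 20, 0], "spin": 0, "claw": 255}, {"dp": [20, 10, 0], "spin": 0, "claw": 255}, {"dp": [0, 0, 0], "spin": 0, "claw": 255}, {"dp": [0, 0, 0], "spin": 0, "claw": 255}]'

```text
time: 1.9
ee_pos: [0.5067, -0.0553, 0.253]
ee_rot: [3.141, 0.002, -0.001]
wrist_force: [-0.7, 0.1, -0.4]
grip_width: -0.001
grasp_force: 0.0
```

jog_arm --motion '[{"dp": [0, 0, -30], "spin": 0, "claw": 255}, {"dp": [0, 0, -40], "spin": 0, "claw": 255}, {"dp": [0, 0, -40], "spin": 0, "claw": 255}, {"dp": [0, 0, -25], "spin": 0, "claw": 255}, {"dp": [0, 0, -15], "spin": 0, "claw": 255}, {"dp": [0, 0, 0], "spin": 0, "claw": 255}]'

```text
time: 2.5
ee_pos: [0.5049, -0.0558, 0.1013]
ee_rot: [-3.141, 0.001, 0.006]
wrist_force: [0.2, 0.3, -0.2]
grip_width: 0.001
grasp_force: 0.0
```

```bash
python3 - <<'E'
from h import *
print(sense()["ee_pos"])
g=grab_frame("scene"); c=(.542,.004)
im=g["pixels"]; u0,v0,s=210,130,4
b=cv2.resize(cv2.cvtColor(im[v0:v0+145,u0:u0+150],cv2.COLOR_RGB2BGR),None,fx=s,fy=s,interpolation=cv2.INTER_CUBIC)
for p in ring(c,.104,.06,np.radians(np.arange(0,360,15))):
    q=(pix(g,p)+.5-[u0,v0])*s; cv2.circle(b,tuple(int(x) for x in q),2,(0,0,255),-1)
e=sense()["ee_pos"]; q=(pix(g,e-[0,0,.022])+.5-[u0,v0])*s; cv2.circle(b,tuple(int(x) for x in q),3,(0,255,0),-1)
cv2.imwrite("pics/a.png",b)
E
```

```text
[ 0.50494636 -0.05576661  0.10129405]
```

View pics/a.png

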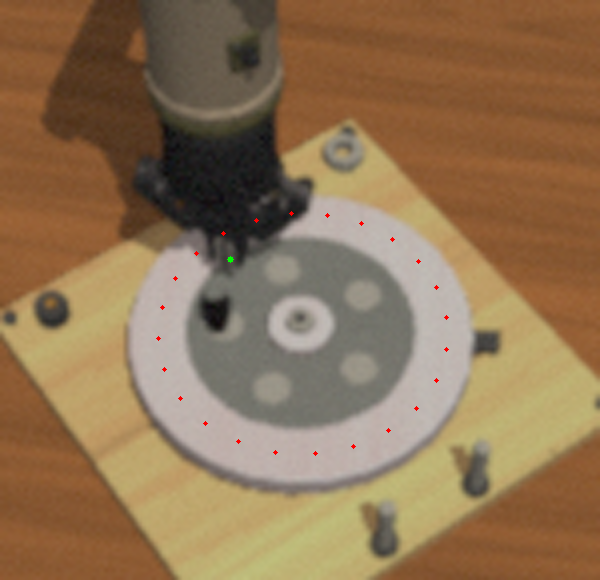

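The fingertip is behind the knob with a clear gap, and the rim overlay matches the wheel. I'll flick it now, then lift and move to the base-side rim point.

jog_arm --motion '[{"dp": [10, 0, 0], "spin": 0, "claw": 255}, {"dp": [13, 0, 0], "spin": 0, "claw": 255}, {"dp": [14, 0, 0], "spin": 0, "claw": 255}, {"dp": [11, 0, 0], "spin": 0, "claw": 255}, {"dp": [-5, 0, 0], "spin": 0, "claw": 255}, {"dp": [-10, 0, 25], "spin": 0, "claw": 255}, {"dp": [-20, 5, 25], "spin": 0, "claw": 255}]'

```text
time: 3.25
ee_pos: [0.5199, -0.0508, 0.1544]
ee_rot: [3.141, 0.0, 0.0]
wrist_force: [-0.7, 0.1, 1.0]
grip_width: -0.0
grasp_force: 0.0
```

```bash
cat > track.py <<'E'
from h import *
import sys
c=(.542,.004); G=np.radians(45)
for k in range(int(sys.argv[1])):
    for n in("scene","top"):
        t=sense()["time"]; f=grab_frame(n); o=[]
        for p in(tabprof(f,c,G),knobprof(f,c,G)):
            i=np.argsort(p)[:5]; o.append((np.degrees(TH[i]).astype(int).tolist(),p[i].astype(int).tolist()))
        print(round(t,3),n,"tab",*o[0],"knob",*o[1])
save(f,"last.png")
print(sense()["ee_pos"].round(4))
E
python3 track.py 2
```

```text
3.25 scene tab [170, 154, 168, 172, 166] [25, 26, 26, 27, 29] knob [124, 136, 134, 132, 126] [46, 46, 47, 49, 49]
3.3 top tab [206, 140, 138, 204, 208] [92, 94, 95, 100, 102] knob [6, 4, 8, 2, 10] [78, 79, 80, 83, 84]
3.35 scene tab [170, 172, 168, 156, 166] [25, 26, 27, 27, 28] knob [140, 138, 142, 150, 144] [38, 42, 44, 47, 47]
3.4 top tab [206, 154, 152, 156, 208] [91, 91, 98, 98, 99] knob [6, 8, 4, 10, 12] [77, 79, 80, 82, 86]
[ 0.5208 -0.0506  0.1551]
```

jog_arm --motion '[{"dp": [-28, 18, 0], "spin": 0, "claw": 255}, {"dp": [-28, 18, 0], "spin": 0, "claw": 255}, {"dp": [-27, 18, 0], "spin": 0, "claw": 255}, {"dp": [0, 0, 0], "spin": 0, "claw": 255}]'

```text
time: 3.85
ee_pos: [0.4339, 0.0052, 0.1516]
ee_rot: [-3.141, -0.003, 0.005]
wrist_force: [-0.8, 0.7, -0.0]
grip_width: -0.004
grasp_force: 0.0
```

```bash
python3 track.py 2
```

```text
3.85 scene tab [222, 220, 224, 218, 148] [65, 70, 72, 76, 99] knob [210, 208, 212, 214, 206] [20, 25, 25, 30, 32]
3.9 top tab [226, 228, 224, 96, 188] [101, 113, 113, 119, 127] knob [236, 234, 238, 239, 232] [70, 75, 78, 89, 93]
3.95 scene tab [236, 234, 238, 232, 150] [67, 69, 72, 79, 98] knob [224, 222, 226, 220, 228] [19, 23, 24, 29, 31]
4.0 top tab [239, 96, 242, 238, 232] [102, 112, 112, 116, 122] knob [248, 246, 250, 252, 244] [116, 119, 120, 126, 129]
[0.4376 0.0032 0.1534]
```

jog_arm --motion '[{"dp": [0, 0, 0], "spin": 0, "claw": 255}, {"dp": [0, 0, 0], "spin": 0, "claw": 255}, {"dp": [0, 0, 0], "spin": 0, "claw": 255}, {"dp": [0, 0, 0], "spin": 0, "claw": 255}, {"dp": [0, 0, 0], "spin": 0, "claw": 255}, {"dp": [0, 0, 0], "spin": 0, "claw": 255}, {"dp": [0, 0, 0], "spin": 0, "claw": 255}, {"dp": [0, 0, 0], "spin": 0, "claw": 255}, {"dp": [0, 0, 0], "spin": 0, "claw": 255}, {"dp": [0, 0, 0], "spin": 0, "claw": 255}, {"dp": [0, 0, 0], "spin": 0, "claw": 255}, {"dp": [0, 0, 0], "spin": 0, "claw": 255}]'

```text
time: 5.25
ee_pos: [0.4369, 0.0036, 0.1533]
ee_rot: [3.142, 0.001, 0.0]
wrist_force: [0.3, 0.2, -0.1]
grip_width: 0.0
grasp_force: 0.0
```

```bash
python3 track.py 1
```

```text
5.25 scene tab [46, 48, 44, 50, 146] [72, 74, 76, 86, 101] knob [56, 58, 59, 54, 62] [22, 23, 26, 29, 31]
5.3 top tab [54, 56, 96, 52, 98] [97, 106, 112, 126, 128] knob [46, 44, 42, 48, 40] [79, 79, 89, 94, 99]
[0.4369 0.0035 0.1533]
```

jog_arm --motion '[{"dp": [0, 0, -15], "spin": 0, "claw": 255}, {"dp": [0, 0, -15], "spin": 0, "claw": 255}, {"dp": [0, 0, -15], "spin": 0, "claw": 255}, {"dp": [0, 0, -8], "spin": 0, "claw": 255}, {"dp": [0, 0, 0], "spin": 0, "claw": 255}, {"dp": [0, 0, 0], "spin": 0, "claw": 255}]'

```text
time: 5.95
ee_pos: [0.4371, 0.0035, 0.1007]
ee_rot: [3.142, 0.001, 0.0]
wrist_force: [0.6, -1.3, 0.3]
grip_width: -0.0
grasp_force: 0.0
```

```bash
python3 track.py 2
```

```text
5.95 scene tab [134, 132, 144, 142, 136] [38, 42, 63, 66, 69] knob [126, 136, 138, 128, 124] [44, 45, 45, 47, 48]
6.0 top tab [100, 184, 186, 182, 98] [110, 121, 124, 129, 130] knob [132, 130, 148, 134, 146] [109, 114, 115, 115, 120]
6.05 scene tab [134, 144, 146, 148, 142] [36, 38, 46, 54, 63] knob [138, 140, 142, 136, 144] [41, 43, 45, 46, 49]
6.1 top tab [100, 184, 186, 98, 182] [110, 122, 125, 130, 130] knob [144, 142, 160, 256, 258] [118, 119, 123, 125, 126]
[0.4376 0.0035 0.1012]
```

jog_arm --motion '[{"dp": [0, 0, 0], "spin": 0, "claw": 255}, {"dp": [0, 0, 0], "spin": 0, "claw": 255}, {"dp": [0, 0, 0], "spin": 0, "claw": 255}, {"dp": [0, 0, 0], "spin": 0, "claw": 255}, {"dp": [0, 0, 0], "spin": 0, "claw": 255}, {"dp": [0, 0, 0], "spin": 0, "claw": 255}, {"dp": [0, 0, 0], "spin": 0, "claw": 255}]'

```text
time: 6.85
ee_pos: [0.4369, 0.0036, 0.1002]
ee_rot: [3.142, 0.001, -0.0]
wrist_force: [-0.1, -0.4, 0.4]
grip_width: -0.0
grasp_force: 0.0
```

```bash
python3 track.py 1
```

```text
6.85 scene tab [134, 239, 238, 142, 144] [35, 60, 61, 64, 64] knob [226, 224, 228, 230, 222] [21, 23, 23, 30, 32]
6.9 top tab [242, 239, 100, 232, 184] [105, 105, 110, 121, 122] knob [250, 252, 248, 254, 246] [77, 84, 85, 100, 109]
[0.4369 0.0036 0.1003]
```

jog_arm --motion '[{"dp": [0, 0, 0], "spin": 0, "claw": 255}, {"dp": [0, 0, 0], "spin": 0, "claw": 255}, {"dp": [0, 0, 0], "spin": 0, "claw": 255}]'

```text
time: 7.25
ee_pos: [0.4369, 0.0036, 0.1003]
ee_rot: [-3.142, -0.001, -0.0]
wrist_force: [-0.1, 0.4, -0.4]
grip_width: -0.002
grasp_force: 0.0
```

```bash
python3 track.py 1
```

```text
7.25 scene tab [134, 142, 144, 132, 280] [40, 64, 65, 65, 69] knob [274, 272, 276, 278, 270] [46, 47, 53, 60, 62]
7.3 top tab [284, 100, 286, 184, 282] [106, 110, 115, 124, 124] knob [256, 258, 254, 260, 358] [124, 125, 126, 128, 130]
[0.4369 0.0036 0.1003]
```

jog_arm --motion '[{"dp": [0, 0, -7], "spin": 0, "claw": 255}, {"dp": [0, 0, -7], "spin": 0, "claw": 255}, {"dp": [0, 0, 0], "spin": 0, "claw": 255}, {"dp": [0, 0, 0], "spin": 0, "claw": 255}, {"dp": [0, 0, 0], "spin": 0, "claw": 255}, {"dp": [0, 0, 0], "spin": 0, "claw": 255}, {"dp": [0, 0, 0], "spin": 0, "claw": 255}, {"dp": [0, 0, 0], "spin": 0, "claw": 255}, {"dp": [0, 0, 0], "spin": 0, "claw": 255}, {"dp": [0, 0, 0], "spin": 0, "claw": 255}, {"dp": [0, 0, 0], "spin": 0, "claw": 255}]'

```text
time: 8.45
ee_pos: [0.4369, 0.0036, 0.0863]
ee_rot: [-3.142, -0.001, -0.0]
wrist_force: [-0.4, 0.9, -0.3]
grip_width: 0.001
grasp_force: 0.0
```

```bash
python3 track.py 1
```

```text
8.45 scene tab [134, 142, 136, 132, 138] [28, 41, 43, 46, 50] knob [50, 48, 52, 46, 54] [21, 24, 26, 30, 32]
8.5 top tab [46, 44, 100, 102, 184] [97, 101, 108, 119, 126] knob [36, 38, 34, 40, 32] [78, 82, 85, 97, 97]
[0.4369 0.0036 0.0863]
```

jog_arm --motion '[{"dp": [0, 0, 0], "spin": 0, "claw": 255}, {"dp": [0, 0, 0], "spin": 0, "claw": 255}, {"dp": [0, 0, 0], "spin": 0, "claw": 255}, {"dp": [0, 0, 0], "spin": 0, "claw": 255}, {"dp": [0, 0, 0], "spin": 0, "claw": 255}, {"dp": [0, 0, 0], "spin": 0, "claw": 255}, {"dp": [0, 0, 0], "spin": 0, "claw": 255}, {"dp": [0, 0, 0], "spin": 0, "claw": 255}, {"dp": [0, 0, 0], "spin": 0, "claw": 255}, {"dp": [0, 0, 0], "spin": 0, "claw": 255}, {"dp": [0, 0, 0], "spin": 0, "claw": 255}, {"dp": [0, 0, 0], "spin": 0, "claw": 255}, {"dp": [0, 0, 0], "spin": 0, "claw": 255}, {"dp": [0, 0, 0], "spin": 0, "claw": 255}, {"dp": [0, 0, 0], "spin": 0, "claw": 255}, {"dp": [0, 0, 0], "spin": 0, "claw": 255}, {"dp": [0, 0, 0], "spin": 0, "claw": 255}, {"dp": [0, 0, 0], "spin": 0, "claw": 255}, {"dp": [0, 0, 0], "spin": 0, "claw": 255}, {"dp": [0, 0, 0], "spin": 0, "claw": 255}]'

```text
time: 10.55
ee_pos: [0.4369, 0.0036, 0.0863]
ee_rot: [-3.142, -0.001, -0.0]
wrist_force: [0.5, 0.5, 0.4]
grip_width: 0.002
grasp_force: 0.0
```

```bash
python3 track.py 1
```

```text
10.55 scene tab [134, 142, 136, 138, 132] [33, 44, 44, 46, 46] knob [212, 210, 214, 208, 216] [20, 21, 22, 28, 29]
10.6 top tab [226, 224, 100, 102, 184] [103, 104, 108, 119, 126] knob [234, 236, 232, 238, 239] [73, 76, 86, 86, 94]
[0.4369 0.0035 0.0863]
```

jog_arm --motion '[{"dp": [0, 0, -2], "spin": 0, "claw": 255}, {"dp": [0, 0, 0], "spin": 0, "claw": 255}, {"dp": [0, 0, 0], "spin": 0, "claw": 255}, {"dp": [0, 0, 0], "spin": 0, "claw": 255}, {"dp": [0, 0, 0], "spin": 0, "claw": 255}, {"dp": [0, 0, 0], "spin": 0, "claw": 255}, {"dp": [0, 0, 0], "spin": 0, "claw": 255}]'

```text
time: 11.35
ee_pos: [0.4369, 0.0036, 0.0843]
ee_rot: [3.142, 0.001, 0.0]
wrist_force: [0.5, -0.4, 0.5]
grip_width: -0.002
grasp_force: 0.0
```

```bash
python3 track.py 2
```

```text
11.35 scene tab [134, 142, 136, 138, 132] [29, 37, 38, 40, 42] knob [276, 278, 280, 274, 282] [42, 45, 57, 57, 67]
11.4 top tab [100, 286, 102, 284, 288] [103, 106, 115, 121, 127] knob [258, 260, 262, 256, 356] [125, 126, 128, 128, 132]
11.45 scene tab [134, 142, 136, 138, 132] [27, 35, 36, 41, 41] knob [284, 286, 282, 288, 290] [50, 57, 61, 67, 75]
11.5 top tab [100, 294, 292, 102, 184] [103, 110, 111, 114, 125] knob [258, 260, 262, 256, 356] [126, 126, 128, 129, 132]
[0.4369 0.0036 0.0843]
```

jog_arm --motion '[{"dp": [0, 0, 0], "spin": 0, "claw": 255}, {"dp": [0, 0, 0], "spin": 0, "claw": 255}, {"dp": [0, 0, 0], "spin": 0, "claw": 255}, {"dp": [0, 0, 0], "spin": 0, "claw": 255}, {"dp": [0, 0, 0], "spin": 0, "claw": 255}, {"dp": [0, 0, 0], "spin": 0, "claw": 255}, {"dp": [0, 0, 0], "spin": 0, "claw": 255}, {"dp": [0, 0, -1], "spin": 0, "claw": 255}, {"dp": [0, 0, -2], "spin": 0, "claw": 255}, {"dp": [0, 0, -1.5], "spin": 0, "claw": 255}, {"dp": [0, 0, 0], "spin": 0, "claw": 255}]'

```text
time: 12.65
ee_pos: [0.4372, 0.0034, 0.0819]
ee_rot: [3.141, 0.001, -0.0]
wrist_force: [-13.4, -0.0, 26.7]
grip_width: 0.003
grasp_force: 13.2
```

```bash
python3 track.py 2; python3 -c "
from h import *;print(sense()['wrist_force'])"
```

```text
12.65 scene tab [142, 134, 136, 138, 132] [30, 31, 34, 35, 36] knob [6, 4, 8, 2, 0] [35, 36, 43, 46, 57]
12.7 top tab [358, 100, 356, 102, 186] [110, 113, 114, 125, 128] knob [2, 4, 0, 358, 6] [112, 115, 117, 123, 124]
12.75 scene tab [134, 142, 138, 136, 140] [27, 32, 33, 33, 36] knob [6, 4, 8, 2, 0] [33, 35, 42, 46, 59]
12.8 top tab [358, 100, 356, 102, 186] [110, 114, 115, 125, 128] knob [2, 4, 0, 358, 6] [112, 115, 117, 123, 123]
[0.4373 0.0034 0.0819]
[-1.31692528e+01  8.17871796e-03  2.57586750e+01]
```

It stopped within about 2° of the gate and is holding still. I'll lift off straight up, slowly at first.

jog_arm --motion '[{"dp": [0, 0, 0], "spin": 0, "claw": 255}, {"dp": [0, 0, 1], "spin": 0, "claw": 255}, {"dp": [0, 0, 1], "spin": 0, "claw": 255}, {"dp": [0, 0, 1], "spin": 0, "claw": 255}, {"dp": [0, 0, 2], "spin": 0, "claw": 255}, {"dp": [0, 0, 5], "spin": 0, "claw": 255}, {"dp": [0, 0, 15], "spin": 0, "claw": 255}, {"dp": [0, 0, 30], "spin": 0, "claw": 255}, {"dp": [0, 0, 40], "spin": 0, "claw": 255}, {"dp": [0, 0, 40], "spin": 0, "claw": 255}, {"dp": [0, 0, 20], "spin": 0, "claw": 255}, {"dp": [0, 0, 0], "spin": 0, "claw": 255}, {"dp": [0, 0, 0], "spin": 0, "claw": 255}, {"dp": [0, 0, 0], "spin": 0, "claw": 255}]'

```text
time: 14.25
ee_pos: [0.4361, 0.0037, 0.2333]
ee_rot: [-3.141, -0.001, 0.004]
wrist_force: [-0.1, 0.1, -0.6]
grip_width: 0.001
grasp_force: 0.0
```

```bash
python3 track.py 2; python3 -c "
from h import *
f=grab_frame('scene');cv2.imwrite('pics/end.png',cv2.resize(cv2.cvtColor(f['pixels'][130:290,200:370],cv2.COLOR_RGB2BGR),None,fx=3,fy=3))"
```

```text
14.25 scene tab [354, 356, 358, 352, 350] [67, 68, 76, 83, 114] knob [4, 6, 2, 8, 0] [30, 32, 41, 42, 58]
14.3 top tab [358, 356, 90, 168, 88] [111, 113, 122, 129, 133] knob [238, 20, 236, 239, 22] [125, 126, 127, 127, 127]
14.35 scene tab [354, 356, 358, 352, 350] [66, 69, 75, 82, 113] knob [4, 6, 2, 8, 0] [35, 36, 43, 43, 55]
14.4 top tab [358, 356, 90, 168, 88] [111, 112, 121, 129, 133] knob [238, 20, 236, 239, 18] [124, 126, 126, 126, 127]
[0.4363 0.0036 0.2336]
```

View pics/end.png

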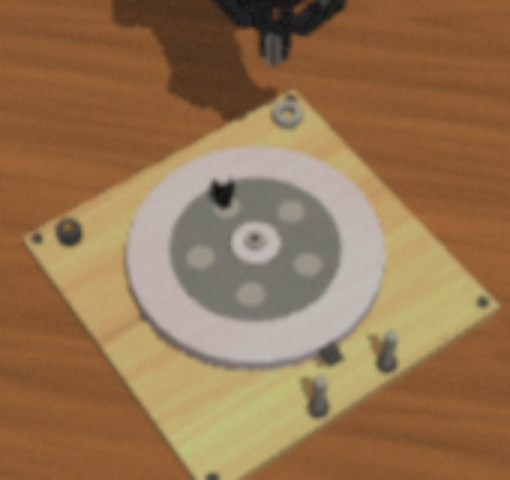

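The tab at (331,353) points between the posts at (318,395) and (388,352). The wheel is still and the hand is clear.

```bash
python3 -c "
from h import *
print(workorder.close_job())"
```

```text
the job is handed in; nothing more can be done
None
```

The wheel was flicked, ran past the gate freely twice, and was braked on the rim at its third pass, with the tab about 2–4° off the middle of the gate (limit about 10°). The hand is clear, the bearing and collar look unmoved and the arm stayed clear of the other things; the job is handed in, but no verdict was shown.

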